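# Weigh a salami on the counter's sprung hook

### The arm

A 6-joint arm with a two-finger parallel gripper is mounted at the origin on the work surface. World frame = base frame: x ahead of the robot, y to its left, z up, the work surface at z = 0. Lengths are in m, angles in rad, forces in N, time in s.
With the tool pointing down it reaches from about 0.25 to 0.775 m from the base axis. Payload 8.9 kg.
Tool frame: the origin (TCP) lies on the centre line of the jaws, within the pads' length; the fingertips stand 25 mm ahead of it and the grasp point (between the pads) lies 6 mm ahead of it (finger_overhang is the distance from the TCP to the fingertips, in m); z points along the fingers, y is the line along which they close (so a half turn about z gives the same grasp; the last joint's range is limited). The gripper opens to 85 mm and grips with 20 to 120 N. Pads are 22 mm wide; open, the fingers measure 114 mm over their backs; the gripper's body (76 mm by 85 mm) begins 54 mm behind the grasp point. The pads swing forward as they close: fully open they stand 13 mm farther back than shut.
Start: joints at [-1.448, 0.291, -0.153, 1.127, 0, 1.431], TCP at [0.136, -0.507, 0.256] pointing down, gripper open.
Joint ranges: [-2.52, 2.52], [-0.91, 1.74], [-1.3, 1.37], [-1.96, 2.02], [-1.52, 1.47], [-3.14, 3.14]. Speed limits (rad/s): [2.22, 2.22, 2.79, 3.14, 3.14, 3.14].

### API

Orientations are given as a unit quaternion [x, y, z, w].
In Python, from workcell import state, grab_frame, camera_model, sign_off, finger_overhang gives the robot as it stands.
- The arm moves only by the shell command python3 -m crank 'ROWS' [FORCE]. ROWS is a JSON object of lists of equal length, an entry for each row: "jaw": the gripper command: -1 is fully open, 1 is shut, values between are in proportion; "linear": the shift along the tool's x, y, z in mm, a list of three; "dr": the turn, a rotation vector about the tool's x, y, z in rad, a list of three. A call has 1 to 12 rows; each row shifts and turns the commanded pose from where the row before left it, along the tool's axes as they then stand; what a row does not reach is not made up. A row lasts 1/8 s, in which the tool goes at most 62.5 mm and 10.7 degrees, less where a joint would pass 70% of its speed; a pose out of reach is approached as far as the arm can. A call with a gripper value outside its range is refused whole. The fingers move at their own pace and stop on an object; FORCE is the grip in N (left out, the last holds). Time passes only in rows, so rows that do not move let the fingers close. It gives the time, the measured TCP pose, the force, the opening and the grip force at its end, in the units of the state.
- state(): the state, without advancing time (a new reading comes with each control period).
- grab_frame(name): name is "scene" or "top"; returns the picture (384x512x3 uint8, red, green, blue); there is no depth.
- camera_model(name): a dict with "fx", "fy", "cx", "cy" (pixels), "k1" (the pictures are not rectified: a ray, as slopes to the right and down, at radius r is drawn at 1 + k1 r^2 times it, then the intrinsics apply), "world_to_cam" (4x4, takes a point from world to camera coordinates). Camera axes: x right, y up, looking along -z (the intrinsics and any distortion apply to the point x, -y, -z); pixel columns grow to the right and rows downward; lengths in m; the calibration is good to about 2 mm. A picture is of the moment at which its call begins. camera_model takes no time and is no camera call.
- sign_off(): hands the job in; it is judged then, once.
The state is a dict: "clock": time; "qpos": joint angles; "qd": joint speeds; "effort": joint torques, N m; "eef_pos": TCP position; "eef_rot": TCP orientation; "wrist_force": force on the tool from outside, world axes, zero at the start; "moment": the same for the moment, N m; "opening": opening from 0.0 (shut) to 1.0 (fully open); "finger_force": force on a finger pad.
Only numpy, scipy, OpenCV 4.12 (cv2) and the standard library are available. Lean on these libraries where they do the work, as an engineer would, in place of code of your own. Each camera call takes 0.05 s, during which the arm holds its last target. There are 200 camera calls.

### The job

Weigh the salami that has the steel hanger: hang its eye on the sprung hook of the counter scale, easing its weight on so gently that the hook neither drops nor springs back when you let go, and neither force the hook nor push it to the bottom of its travel. Let go, wait until the hook has dipped and come to rest, then press the key of the ticket printer and leave the salami hanging still, clear of the robot. Do not knock the other goods about.

Things in the scene. Friction and masses are not known exactly. Their poses are not given: they have to be found in the camera images.
- salami: Short thick dry salami standing upright on the counter, 64 mm across and 110 mm tall with a pale paper band, carrying a rigid upright steel hanger on top (overall height 206 mm). Origin at the centre of its underside, z up, y along the hanger's eye bar. Weight not known beforehand: about 0.22 to 0.72 kg.
- eye (a point): Centre of the hanger's eye bar, a round 8 mm bar along the salami's y axis, 158 mm above its underside. Below the bar is the open eye: 30 mm wide (y) and 36 mm high, between two 8 mm uprights, open through along the salami's x axis. Hanger is the same either way round.
- tab (a point): Middle of the flat steel gripping tab that stands upright on the eye bar, 28 mm above point eye: 10 mm thick (salami x), 24 mm wide (salami y), its top 20 mm above this point, the top of the eye bar (46 mm wide along y) 24 mm below it. Free space on all sides.
- scale: Fixed counter scale, 347 mm tall: an open pair of upright steel guide rods (14 mm round, 70 mm apart along its y) under a white crosspiece, on a steel base plate 200 (x) x 150 x 12 mm. Origin on the counter midway between the rods, 15 mm in front of them; the hook points along the scale's own -x axis, towards the robot and its right (the scale is turned by about 0.45 to 0.95 rad).
- hook_seat (a point): Where the centre of the eye bar rests in the hook's shallow valley: 120 mm in front of the scale's origin, 9 mm above the centre line of the 8 mm round hook bar, 279 mm above the counter unloaded; moves with the hook. Behind the seat the bar rises 10 mm over 20 mm, then runs level to the cross bar on the rods; in front it rises to the tip. The eye goes on over the tip, moving along the scale's +x.
- hook_tip (a point): Centre of the round upturned end of the hook bar (4 mm radius), 22 mm in front of the seat along the scale's -x axis and 7 mm above point hook_seat.
- hook (a joint): Dip of the sprung hook along its vertical slide, m: 0 unloaded, grows downwards, bottom stop at 0.090. Spring about 100 N per metre (1 N sinks it 10 mm), lightly damped: it bobs for one to three seconds after a disturbance.
- printer: Fixed grey ticket printer box 90 x 90 x 40 mm on the counter beside the scale, on its left. Origin at the centre of its underside.
- key_top (a point): Centre of the top of the round printer key, 28 mm across, which is pressed straight down.
- key (a joint): Travel of the printer key, m: 0 up, 0.006 fully down (about 4 N); springs back.
- jar: Bystander: glass jar 60 mm across, 85 mm tall; origin at the centre of its underside.
- chub: Bystander: squat dark chub of meat with a yellow band and no hanger, 72 mm across and 72 mm tall; origin at the centre of its underside.
- pack: Bystander: flat clear pack 90 x 130 x 18 mm; origin at the centre of its underside.
Things that resemble listed ones, but are neither listed nor needed, are in the scene too. What is meant by the salami is not blue, and is the larger of those in its own colour.

How it is judged:
On the way, in this order (a step that is already met when the one before it is completed fails the run):
1. the salami is lifted clear of the counter (height (world z) of salami above 0.05 m), for 0.1 s.
2. it hangs by its eye on the hook, let go, and the hook has settled (distance between eye and hook_seat below 0.012 m and contact force between salami and hook above 1.2 N and contact force between salami and the fingers below 0.05 N and value of joint hook above 0.012 m and velocity of joint hook between -0.01 and 0.01 m/s), for 0.4 s.
3. then the printer key is pressed (value of joint key above 0.004 m), for 0.04 s.
At the end, for the whole second after the job is handed in: The salami hangs by its eye in the valley of the hook (eye bar within 12 mm of the seat), upright within 0.2 rad, slower than 0.04 m/s, its weight on the hook (dip over 12 mm, hook slower than 0.02 m/s), the key is up again, and the other goods stand within 30 mm of where they were (distance between eye and hook_seat below 0.012 m and contact force between salami and hook above 1.2 N and value of joint hook above 0.012 m and angle between salami's own z axis and vertical below 0.2 rad and velocity of joint hook between -0.02 and 0.02 m/s and linear speed of salami below 0.04 m/s and value of joint key below 0.002 m and distance of each of jar, chub, pack from where it was at the start of the episode below 0.03 m); the robot touches nothing.
It fails at once if the hook drops or springs back faster than 0.10 m/s (velocity of joint hook above 0.1 m/s or velocity of joint hook below -0.1 m/s).
It fails at once if the hook is pushed to the bottom of its travel (dip over 86 mm) (value of joint hook above 0.086 m).
It fails at once if the hook is forced: pressed by the salami or its hanger with more than 14 N, or by the robot itself with more than 8 N (contact force between salami and hook above 14 N or contact force between any of the fingers, the arm and hook above 8 N).
It fails at once if the printer key is pressed before the salami hangs on the hook or while the hook still moves (value of joint key above 0.003 m and (value of joint hook below 0.012 m or velocity of joint hook above 0.02 m/s or velocity of joint hook below -0.02 m/s)).
It fails at once if the jar, the chub or the pack is knocked about (moved over 30 mm) (distance of any of jar, chub, pack from where it was at the start of the episode above 0.03 m).
It also fails if it takes over 64 s, if anything falls off the work surface, if the arm or the gripper's body presses on something with over 40 N, if the wrist force passes 120 N, or if a joint passes its speed limit or range.

## Working session

There is one attempt and no reset: what is moved stays moved. The work goes in short steps, Python scripts to look and compute and a shell command to move; the robot and the scene stay as the last step left them, time stands still between calls to the robot, and variables do not carry over. Pictures are saved under pics/ and viewed, at most 13 in all, crops included, and the job is handed in when it is done.

```bash
mkdir -p pics; cat > h.py <<'E'
import numpy as np, cv2
from workcell import state, grab_frame, camera_model
from scipy.spatial.transform import Rotation as R
def K(n):
    m=camera_model(n); return m,np.array([[m['fx'],0,m['cx']],[0,m['fy'],m['cy']],[0,0,1.]]),np.array([m['k1'],0,0,0,0.])
def ray(n,uv):
    m,k,d=K(n); p=cv2.undistortPointsIter(np.array([[uv]],float),k,d,None,None,(3,50,1e-10))[0,0]
    W=np.array(m['world_to_cam']); Rm,t=W[:3,:3],W[:3,3]
    v=Rm.T@np.array([p[0],-p[1],-1]); return -Rm.T@t, v/np.linalg.norm(v)
def onz(n,uv,z):
    o,v=ray(n,uv); return o+v*(z-o[2])/v[2]
def tri(a,b):  # scene uv, top uv
    o1,v1=ray('scene',a);o2,v2=ray('top',b)
    s=np.linalg.lstsq(np.c_[v1,-v2],o2-o1,rcond=None)[0]
    p,q=o1+s[0]*v1,o2+s[1]*v2; return (p+q)/2,np.linalg.norm(p-q)
def proj(n,P):
    m,k,d=K(n); W=np.array(m['world_to_cam']); c=(W[:3,:3]@np.atleast_2d(P).T).T+W[:3,3]
    c=c*[1,-1,-1]; return cv2.projectPoints(c,np.zeros(3),np.zeros(3),k,d)[0][:,0]
def save(n,f,crop=None,s=1):
    im=grab_frame(n)[:,:,::-1]; cv2.imwrite('pics/raw_'+f,im)
    if crop: x0,y0,x1,y1=crop; im=im[y0:y1,x0:x1]
    cv2.imwrite('pics/'+f,cv2.resize(im,None,fx=s,fy=s,interpolation=cv2.INTER_CUBIC))
E
python3 - <<'E'
from h import *
save('scene','s0.png',None,1.5);save('top','t0.png',None,1.5)
for n in('scene','top'):
    print(n,ray(n,(256,192)),camera_model(n)['fx'])
print(state())
E
```

```text
scene (array([ 0.99762238, -0.6188386 ,  0.83232664]), array([-0.49368398,  0.54575327, -0.67707422])) 453.6093175030597
top (array([ 0.38691867, -0.10406044,  1.03353319]), array([ 0.19563301, -0.00535934, -0.98066253])) 384.56307735192746
{'clock': 0.1, 'qpos': array([-1.44825841e+00,  2.91246912e-01, -1.54014612e-01,  1.12669459e+00,
        8.93902637e-06,  1.43148703e+00]), 'qd': array([ 0.00066407, -0.00184124,  0.00348721, -0.00115608, -0.0009577 ,
        0.00163466]), 'effort': array([ 1.33799229e-03, -5.37977886e+01,  3.31919539e+01,  9.33121482e-03,
       -2.05142974e-04, -4.74547164e-06]), 'eef_pos': array([ 0.13586339, -0.50675945,  0.2557913 ]), 'eef_rot': array([ 9.91441573e-01,  1.30549879e-01,  9.33211358e-06, -5.79836670e-04]), 'wrist_force': array([-0.43479964,  0.75443906,  0.42379718]), 'moment': array([0.03140657, 0.00941391, 0.06168011]), 'finger_force': 0.0, 'opening': 0.9992479951487018}
```

View pics/s0.png

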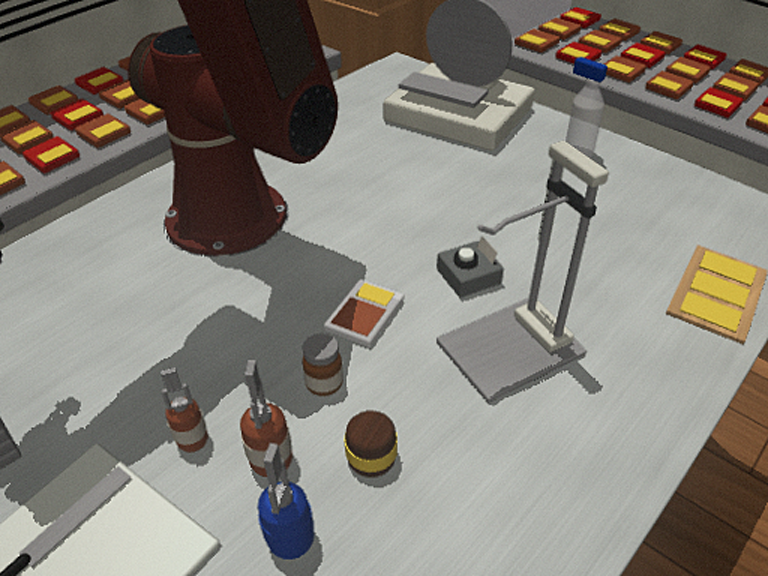

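View pics/t0.png

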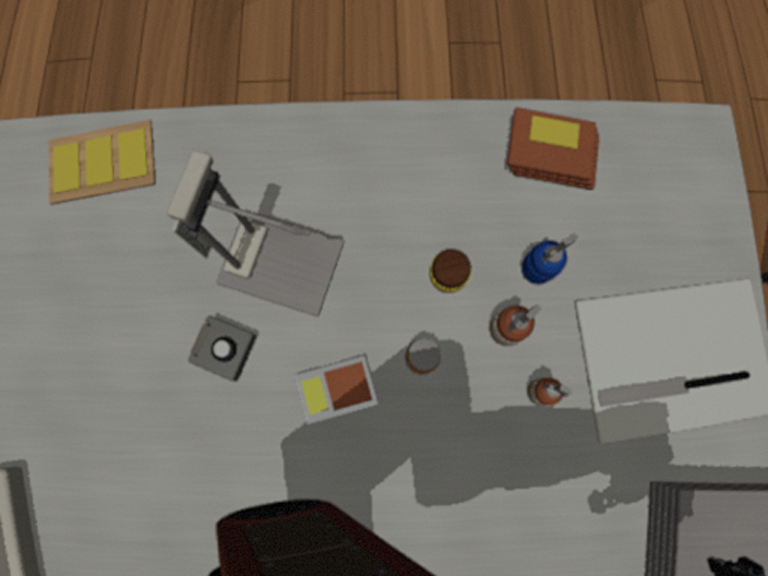

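Candidate salamis, in the 1.5x pictures: red A at scene (265,435) / top (515,322), red B at scene (185,420) / top (547,390), and blue C at scene (287,520) / top (545,260). A fits, as it is not blue and is the larger red. I'll confirm it in an enlarged composite, with the hook alongside.

```bash
python3 - <<'E'
from h import *
s=cv2.imread('pics/raw_s0.png');t=cv2.imread('pics/raw_t0.png')
def c(im,x0,y0,w,h,f): return cv2.resize(im[y0:y0+h,x0:x0+w],None,fx=f,fy=f,interpolation=cv2.INTER_CUBIC)
# 400x300 tiles
a=c(s,140,230,80,60,5);a=c(s,130,235,80,100,3)
A=c(s,100,232,133,100,3)[:300,:399];B=c(t,310,190,80,60,5)[:300,:399]
C=c(s,310,90,100,75,4)[:300,:399];D=c(t,110,95,133,100,3)[:300,:399]
cv2.imwrite('pics/c1.png',np.vstack([np.hstack([A,B]),np.hstack([C,D])]))
E
```

```text
(no output)
```

View pics/c1.png

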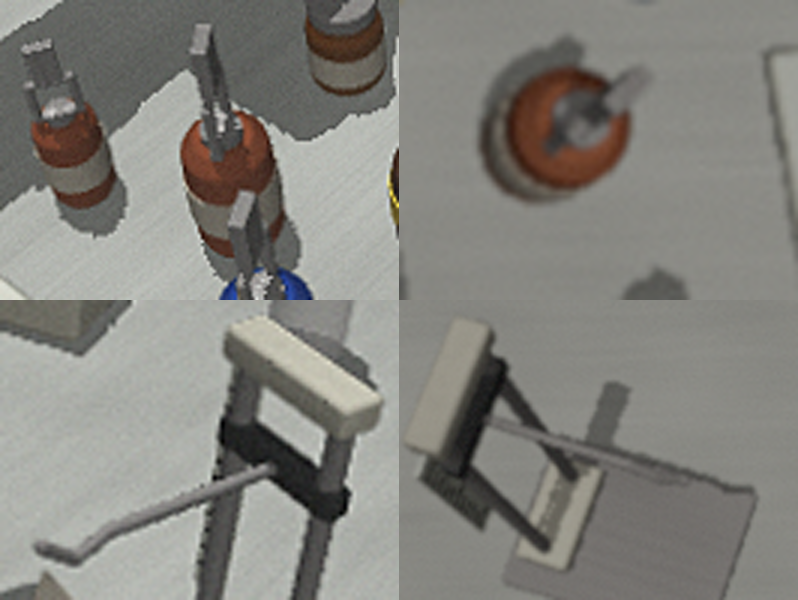

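The crop confirms A: it is the larger red one with the steel hanger, tab top at scene (167,241) / top (358,206). Hook tip is at scene (320,152) / top (207,155).

```bash
python3 - <<'E'
from h import *
np.set_printoptions(precision=4,suppress=True)
print('tabtop',tri((167,241),(358.2,205.6)),onz('scene',(167,241),.206),onz('top',(358.2,205.6),.206))
print('tip',tri((320,151.7),(207,155.3)),'z.286',onz('scene',(320,151.7),.286),onz('top',(207,155.3),.286))
print('root',tri((378,132.5),(141,135)))
P=[onz('top',np.array(p)/1.5,.012) for p in[(343,239),(318,315),(218,285)]]
print('plate',P,np.linalg.norm(P[0]-P[1]),np.linalg.norm(P[2]-P[1]), np.arctan2(*(P[2]-P[1])[[1,0]]),np.arctan2(*(P[0]-P[1])[[1,0]]))
print('plate scene',[onz('scene',np.array(p)/1.5,.012) for p in[(492,398),(438,343),(585,350)]])
# key
print('key',tri((465/1.5,254/1.5),(224/1.5,348/1.5)))
# red mask base: bottom of salami in top
for n,f in(('scene','s0'),('top','t0')):
    h=cv2.cvtColor(cv2.imread(f'pics/raw_{f}.png'),cv2.COLOR_BGR2HSV)
    m=cv2.inRange(h,(0,110,50),(14,255,255)); N,l,s,c=cv2.connectedComponentsWithStats(m)
    for i in range(1,N):
        if s[i,4]>120:print(n,s[i],c[i])
for n,p in(('jar',(422,348)),('chub',(452,268)),('pack',(337,389)),('blue',(545,262)),('small',(547,391))):
    print(n,onz('top',np.array(p)/1.5,.07 if n!='pack' else .018))
s=cv2.imread('pics/raw_s0.png');t=cv2.imread('pics/raw_t0.png')
c=lambda im,x0,y0,w,h,f: cv2.resize(im[y0:y0+h,x0:x0+w],None,fx=f,fy=f,interpolation=cv2.INTER_CUBIC)
cv2.imwrite('pics/c2.png',np.hstack([c(s,150,235,40,60,10),c(t,325,190,40,60,10)]))
E
```

```text
tabtop (array([ 0.516 , -0.3283,  0.2191]), np.float64(0.0022391879301983573)) [ 0.5066 -0.3212  0.206 ] [ 0.5174 -0.3328  0.206 ]
tip (array([ 0.615 , -0.009 ,  0.2859]), np.float64(0.00320445132048247)) z.286 [ 0.6158 -0.0076  0.286 ] [ 0.6137 -0.0102  0.286 ]
root (array([0.6646, 0.1315, 0.2811]), np.float64(0.004371995713972072))
plate [array([ 0.684 , -0.0359,  0.012 ]), array([0.5435, 0.0095, 0.012 ]), array([0.6017, 0.1937, 0.012 ])] 0.14769335837029712 0.19316661040287217 1.2645527957442912 -0.312728594222072
plate scene [array([ 0.6877, -0.0335,  0.012 ]), array([0.5546, 0.0015, 0.012 ]), array([0.746 , 0.1479, 0.012 ])]
key (array([0.482 , 0.166 , 0.0587]), np.float64(0.0007071152934625822))
scene [ 205    0   90   52 1919] [248.0323  18.864 ]
scene [343   5  58  30 487] [371.1314  20.5318]
scene [375  13  52  27 454] [403.3414  25.6101]
scene [403  21  52  34 521] [428.5566  37.501 ]
scene [ 93  23  42  34 281] [107.1744  40.5943]
scene [431  30  54  36 595] [456.7025  48.6067]
scene [463  39  49  40 607] [489.827   57.9127]
scene [ 50  45  60  38 631] [79.1141 63.691 ]
sc
[... 414 characters left out ...]
6 210.5305]
scene [ 417  228   95  156 5655] [483.412  327.9148]
scene [202 236  25  17 200] [214.335 245.82 ]
scene [111 267  23  21 289] [122.3495 278.5813]
scene [160 269  32  31 560] [175.5964 286.2161]
scene [231 274  31  26 490] [245.3878 286.1367]
top [    0     0   512   181 29797] [261.9067  37.3556]
top [ 338   72   61   54 1931] [368.2786 101.9011]
top [289 167  24  23 436] [300.6904 178.0734]
top [332 204  24  24 287] [341.4425 216.2404]
top [217 242  30  31 635] [231.526  256.8142]
top [357 252  17  18 155] [363.3161 261.0194]
jar [ 0.4757 -0.1709  0.07  ]
chub [ 0.6121 -0.2268  0.07  ]
pack [ 0.4116 -0.0245  0.018 ]
blue [ 0.6201 -0.3899  0.07  ]
small [ 0.399  -0.3779  0.07  ]
```

View pics/c2.png

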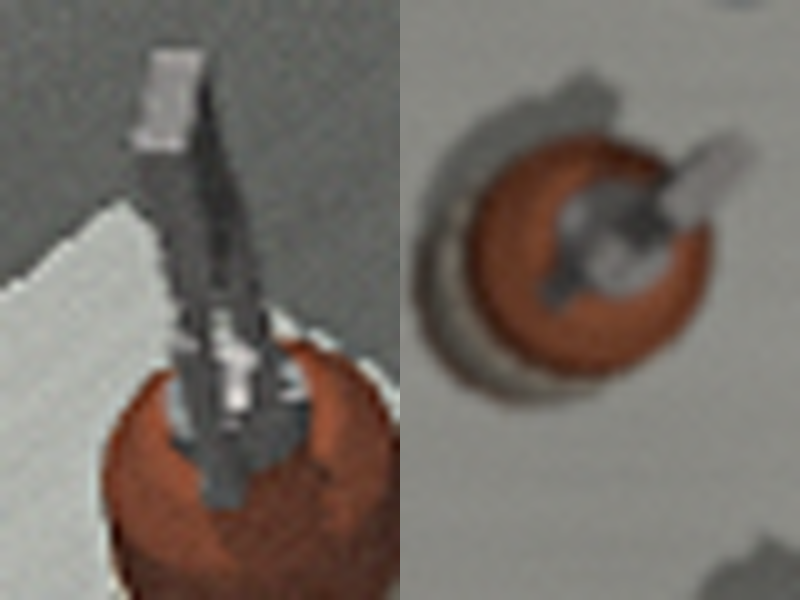

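```bash
python3 - <<'E'
from h import *
np.set_printoptions(precision=4,suppress=True)
print('tabtop',tri((167.2,245),(356.2,207.8)),onz('scene',(167.2,245),.206),onz('top',(356.2,207.8),.206))
ang=lambda d:np.arctan2(d[1],d[0])
for n,a,b in(('scene',(168.15,240),(166.15,250)),('top',(353.5,211.2),(359.8,204.0))):
    A,B=onz(n,a,.206),onz(n,b,.206);print(n,A,B,np.linalg.norm(A-B),ang(B-A))
# widths: mask extents of body at top rim in top view
c=onz('top',(342,216),.100);print('body axis approx',c)
tip=np.array([.615,-.009,.286]);
for y in(1.22,1.26,1.30):
    x=np.array([np.cos(y),np.sin(y),0]); seat=tip+.022*x-[0,0,.007]; o=tip+.142*x
    f=o-0.0*x
    print(y,seat,proj('scene',[tip,seat-[0,0,.009],o+[0,0,-.006]]),proj('top',[tip,seat-[0,0,.009],o+[0,0,-.006]]))
print(R.from_quat(state()['eef_rot']).as_matrix())
E
```

```text
tabtop (array([ 0.5132, -0.3275,  0.2053]), np.float64(0.0015458830083621413)) [ 0.5143 -0.3273  0.206 ] [ 0.5126 -0.328   0.206 ]
scene [ 0.5063 -0.3182  0.206 ] [ 0.522  -0.3363  0.206 ] 0.024001022373689923 -0.8559794245341189
top [ 0.5052 -0.3214  0.206 ] [ 0.5209 -0.3366  0.206 ] 0.02183065058994596 -0.7693028091874716
body axis approx [ 0.5091 -0.3197  0.1   ]
1.22 [0.6226 0.0117 0.279 ] [[319.221  151.8615]
 [327.598  155.0102]
 [374.8652 134.6321]] [[206.4322 154.7127]
 [197.5147 153.6631]
 [143.7671 134.6447]]
1.26 [0.6217 0.0119 0.279 ] [[319.221  151.8615]
 [327.3411 154.7756]
 [373.1129 133.2587]] [[206.4322 154.7127]
 [197.3714 154.0502]
 [142.774  137.1001]]
1.3 [0.6209 0.0122 0.279 ] [[319.221  151.8615]
 [327.0705 154.5468]
 [371.2919 131.9269]] [[206.4322 154.7127]
 [197.2442 154.4421]
 [141.8791 139.5917]]
[[ 0.9659  0.2589 -0.0001]
 [ 0.2589 -0.9659  0.0012]
 [ 0.0002 -0.0011 -1.    ]]
```

```bash
python3 -m crank '{"jaw":[-1,-1,-0.2,-0.2,-0.2,-0.2,-0.2,-0.2,-0.2,-0.2,-0.2,-0.2],"linear":[[0,0,-32],[0,0,-32],[41,-7.5,0],[41,-7.5,0],[41,-7.5,0],[41,-7.5,0],[41,-7.5,0],[41,-7.5,0],[41,-7.5,0],[41,-7.5,0],[41,-7.5,0],[41,-7.5,0]],"dr":[[0,0,0],[0,0,0],[0,0,0],[0,0,0],[0,0,0],[0,0,0],[0,0,0],[0,0,0],[0,0,0],[0,0,0],[0,0,0],[0,0,0]]}' 40
python3 -m crank '{"jaw":[-0.2,-0.2,-0.2,-0.2,-0.2,-0.2,-0.2,-0.2,-0.2,-0.2,-0.2,-0.2],"linear":[[0,0,0],[0,0,0],[0,0,0],[0,0,0],[0,0,0],[0,0,0],[0,0,0],[0,0,0],[0,0,0],[0,0,0],[0,0,0],[0,0,0]],"dr":[[0,0,-0.1717],[0,0,-0.1717],[0,0,-0.1717],[0,0,-0.1717],[0,0,-0.1717],[0,0,-0.1717],[0,0,-0.1717],[0,0,-0.1717],[0,0,-0.1717],[0,0,-0.1717],[0,0,-0.1717],[0,0,-0.1717]]}'
cat >> h.py <<'E'
def go(P,yaw=None):  # print tool-axis shift (mm) to world P and dr z for tool-y yaw
    s=state(); M=R.from_quat(s['eef_rot']).as_matrix(); np.set_printoptions(precision=4,suppress=True)
    ty=np.arctan2(M[1,1],M[0,1])
    print('t',s['clock'],'pos',s['eef_pos'],'tooly',round(ty,4),'z',M[:,2],'F',s['wrist_force'],'open',s['opening'],'ff',s['finger_force'])
    print('shift mm',1000*M.T@(np.array(P)-s['eef_pos']), 'drz',None if yaw is None else -((yaw-ty+np.pi)%(2*np.pi)-np.pi))
E
python3 - <<'E'
from h import *
go([.5132,-.3275,.200],.75); print(state()['qpos'])
E
```

```text
clock: 1.6
eef_pos: [0.5136, -0.3277, 0.3199]
eef_rot: [0.991, 0.131, -0.0, -0.0]
wrist_force: [-0.1, -1.1, -0.3]
opening: 0.604
finger_force: 0.0
clock: 3.1
eef_pos: [0.5124, -0.3284, 0.3198]
eef_rot: [0.396, 0.918, 0.0, -0.0]
wrist_force: [-0.3, 0.7, -0.4]
opening: 0.597
finger_force: 0.0
t 3.1 pos [ 0.5124 -0.3284  0.3198] tooly 0.7571 z [-0.0007  0.0006 -1.    ] F [-0.3223  0.7329 -0.3716] open 0.5966186347931929 ff 0.0
shift mm [ -0.043    1.2504 119.833 ] drz 0.007091919694437898
[-0.6901  0.4357  0.2257  1.3618  0.      0.1236]
```

```bash
python3 -m crank '{"jaw":[-0.2,-0.2,-0.2,-0.2,-0.2,-0.2,-0.2,-0.2,0.3,0.7,1,1],"linear":[[0,1,17],[0,0,17],[0,0,17],[0,0,17],[0,0,17],[0,0,17],[0,0,12],[0,0,6],[0,0,0],[0,0,0],[0,0,0],[0,0,0]],"dr":[[0,0,0],[0,0,0],[0,0,0],[0,0,0],[0,0,0],[0,0,0],[0,0,0],[0,0,0],[0,0,0],[0,0,0],[0,0,0],[0,0,0]]}' 40
python3 -m crank '{"jaw":[1,1,1,1],"linear":[[0,0,0],[0,0,0],[0,0,0],[0,0,0]],"dr":[[0,0,0],[0,0,0],[0,0,0],[0,0,0]]}'
python3 - <<'E'
from h import *
go([.5132,-.3275,.200],.75)
s=grab_frame('scene')[225:325,130:230,::-1];t=grab_frame('top')[165:265,300:400,::-1]
cv2.imwrite('pics/g1.png',cv2.resize(np.hstack([s,t]),None,fx=4,fy=4,interpolation=cv2.INTER_CUBIC))
E
```

```text
clock: 4.6
eef_pos: [0.5135, -0.3282, 0.201]
eef_rot: [0.398, 0.917, -0.0, 0.001]
wrist_force: [-0.3, -0.5, 4.2]
opening: 0.109
finger_force: 40.7
clock: 5.1
eef_pos: [0.5136, -0.3282, 0.201]
eef_rot: [0.398, 0.917, -0.0, 0.001]
wrist_force: [-0.1, -0.0, 6.1]
opening: 0.115
finger_force: 41.0
t 5.1 pos [ 0.5136 -0.3282  0.201 ] tooly 0.7513 z [ 0.001  -0.0009 -1.    ] F [-0.1395 -0.032   6.1099] open 0.11460540452480945 ff 40.97032606601715
shift mm [0.7601 0.2149 0.9758] drz 0.0013331995522074536
```

View pics/g1.png

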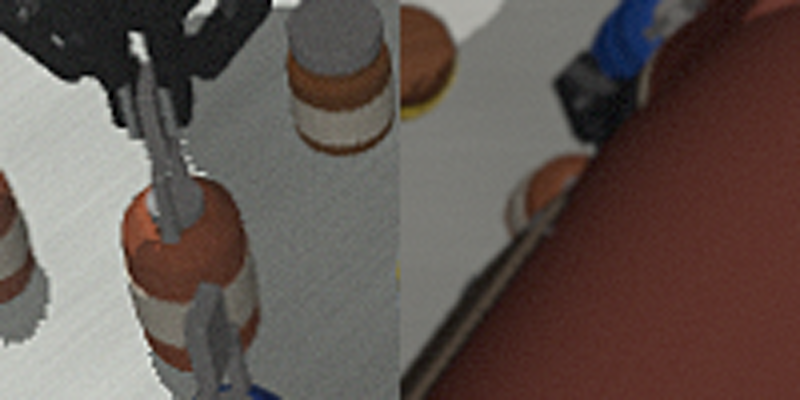

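The gripper holds the tab of the larger red salami (scene crop (150,100)), with the opening at 9.8 mm against a 10 mm tab. Lifting.

```bash
python3 -m crank '{"jaw":[1,1,1,1,1,1,1,1,1,1,1,1],"linear":[[0,0,-5],[0,0,-10],[0,0,-15],[0,0,-20],[0,0,-20],[0,0,-20],[0,0,-20],[0,0,-20],[0,0,-15],[0,0,-5],[0,0,0],[0,0,0]],"dr":[[0,0,0],[0,0,0],[0,0,0],[0,0,0],[0,0,0],[0,0,0],[0,0,0],[0,0,0],[0,0,0],[0,0,0],[0,0,0],[0,0,0]]}' 60
python3 -m crank '{"jaw":[1,1,1,1],"linear":[[0,0,0],[0,0,0],[0,0,0],[0,0,0]],"dr":[[0,0,0],[0,0,0],[0,0,0],[0,0,0]]}'
python3 - <<'E'
from h import *
yaw=1.24; tip=np.array([.615,-.009,.286]);x=np.array([np.cos(yaw),np.sin(yaw),0])
print(x); pre=tip-.045*x; go([pre[0],pre[1],.350],yaw)
E
```

```text
clock: 6.7
eef_pos: [0.513, -0.3277, 0.3497]
eef_rot: [0.398, 0.917, 0.0, -0.001]
wrist_force: [-0.5, -0.2, -4.1]
opening: 0.107
finger_force: 58.4
clock: 7.2
eef_pos: [0.5132, -0.3278, 0.3503]
eef_rot: [0.398, 0.917, 0.0, -0.0]
wrist_force: [-0.2, 0.1, -5.1]
opening: 0.107
finger_force: 58.4
[0.32479628 0.945784   0.        ]
t 7.2 pos [ 0.5132 -0.3278  0.3503] tooly 0.7514 z [-0.0001  0.0001 -1.    ] F [-0.1973  0.1105 -5.0968] open 0.10651560239977843 ff 58.36965322494507
shift mm [142.3705 252.2976   0.2649] drz -0.4885750170568528
```

```bash
python3 -m crank '{"jaw":[1,1,1,1,1,1,1,1,1,1,1,1],"linear":[[7.1,12.6,0],[14.2,25.2,0],[14.2,25.2,0],[14.2,25.2,0],[14.2,25.2,0],[14.2,25.2,0],[14.2,25.2,0],[14.2,25.2,0],[14.2,25.2,0],[14.2,25.2,0],[7.1,12.6,0],[0,0,0]],"dr":[[0,0,0],[0,0,0],[0,0,0],[0,0,0],[0,0,0],[0,0,0],[0,0,0],[0,0,0],[0,0,0],[0,0,0],[0,0,0],[0,0,0]]}'
python3 -m crank '{"jaw":[1,1,1,1,1,1,1,1],"linear":[[0,0,0],[0,0,0],[0,0,0],[0,0,0],[0,0,0],[0,0,0],[0,0,0],[0,0,0]],"dr":[[0,0,-0.06],[0,0,-0.12],[0,0,-0.12],[0,0,-0.12],[0,0,-0.06857],[0,0,0],[0,0,0],[0,0,0]]}'
python3 - <<'E'
from h import *
go([.6004,-.0516,.350],1.24)
save('scene','p1.png',(270,60,430,200),4)
x=np.array([np.cos(1.24),np.sin(1.24),0]);p=state()['eef_pos'];y=np.array([-x[1],x[0],0])
e=p-[0,0,.043]
print('scene raw: eye,bar ends,tabtop',proj('scene',[e,e+.023*y,e-.023*y,e+[0,0,.048]]))
print('tip',proj('scene',[[.615,-.009,.286]]))
E
```

```text
clock: 8.7
eef_pos: [0.6005, -0.0511, 0.3503]
eef_rot: [0.398, 0.918, -0.0, -0.0]
wrist_force: [0.7, -0.2, -4.3]
opening: 0.108
finger_force: 58.7
clock: 9.7
eef_pos: [0.6004, -0.0523, 0.3503]
eef_rot: [0.165, 0.986, -0.0, -0.0]
wrist_force: [-0.2, -0.4, -4.8]
opening: 0.11
finger_force: 58.7
t 9.7 pos [ 0.6004 -0.0523  0.3503] tooly 1.2388 z [-0.     -0.0001 -1.    ] F [-0.2091 -0.4112 -4.7678] open 0.10994175439984294 ff 58.741323351860046
shift mm [0.2121 0.6954 0.3039] drz -0.0012040233627734764
scene raw: eye,bar ends,tabtop [[300.5995 150.2471]
 [294.0322 143.9491]
 [307.3893 156.7673]
 [302.1259 129.356 ]]
tip [[319.221  151.8615]]
```

View pics/p1.png

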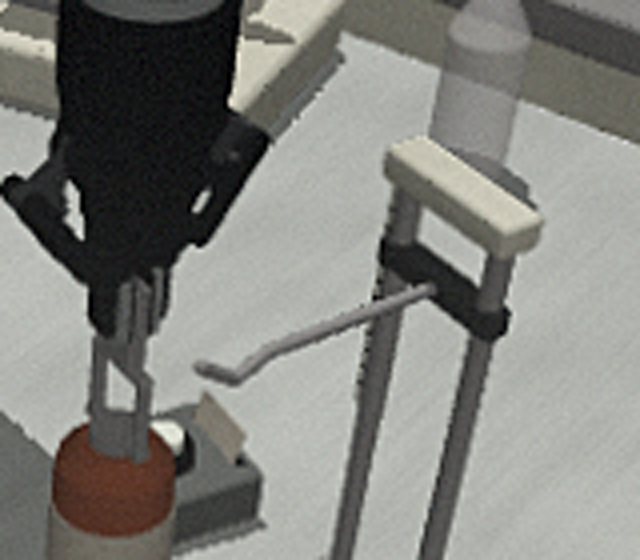

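The eye bar is centred at crop (122,362), raw (300.6,150), which matches the prediction. The hook tip is at crop (197,368), straight ahead. I'll lower 6 mm and slide over the tip.

```bash
python3 -m crank '{"jaw":[1,1,1,1,1,1,1,1,1,1,1,1],"linear":[[0.2,0,3],[0,0,3],[0,6,0],[0,8,0],[0,8,0],[0,8,0],[0,8,0],[0,8,0],[0,8,0],[0,8,0],[0,5.5,0],[0,0,0]],"dr":[[0,0,0],[0,0,0],[0,0,0],[0,0,0],[0,0,0],[0,0,0],[0,0,0],[0,0,0],[0,0,0],[0,0,0],[0,0,0],[0,0,0]]}'
python3 -m crank '{"jaw":[1,1],"linear":[[0,0,0],[0,0,0]],"dr":[[0,0,0],[0,0,0]]}'
python3 - <<'E'
from h import *
go([.6219,.0118,.322],1.24)
save('scene','p2.png',(270,60,430,200),4)
print(proj('scene',[[.615,-.009,.286],[.6219,.0118,.270],[.6219,.0118,.301]]))
E
```

```text
clock: 11.25
eef_pos: [0.6223, 0.0122, 0.3442]
eef_rot: [0.164, 0.986, 0.0, -0.0]
wrist_force: [-0.3, -0.2, -4.1]
opening: 0.107
finger_force: 58.7
clock: 11.5
eef_pos: [0.6221, 0.0116, 0.3443]
eef_rot: [0.165, 0.986, -0.0, -0.0]
wrist_force: [-0.3, -0.3, -3.1]
opening: 0.104
finger_force: 58.7
t 11.5 pos [0.6221 0.0116 0.3443] tooly 1.2396 z [-0. -0. -1.] F [-0.3192 -0.3298 -3.1343] open 0.1044617316596015 ff 58.699395060539246
shift mm [ 0.2782  0.1545 22.3291] drz -0.000372780575691678
[[319.221  151.8615]
 [327.3693 154.844 ]
 [328.9081 142.3999]]
```

View pics/p2.png

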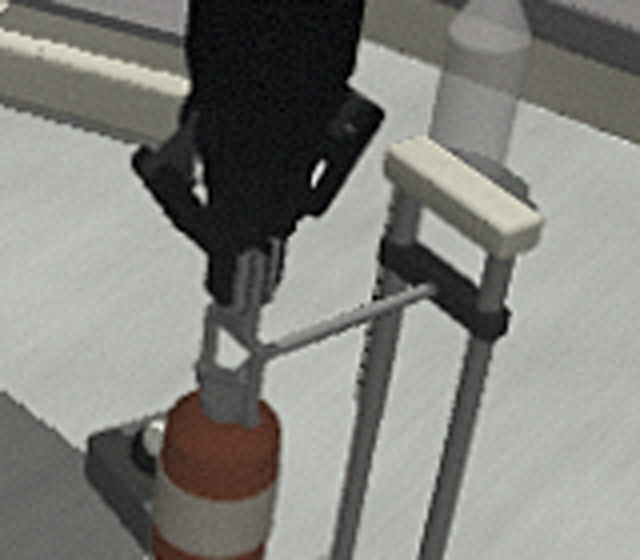

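The eye is over the hook: the tip shows left of the hanger at crop (198,368), and the bar leaves on the right at (265,352), unmoved. Now lower to near contact.

```bash
python3 -m crank '{"jaw":[1,1,1,1,1,1,1,1],"linear":[[0,0,0],[0,0,3],[0,0,4],[0,0,4],[0,0,4],[0,0,3],[0,0,0],[0,0,0]],"dr":[[0,0,0],[0,0,0],[0,0,0],[0,0,0],[0,0,0],[0,0,0],[0,0,0],[0,0,0]]}'
python3 -m crank '{"jaw":[1],"linear":[[0,0,0]],"dr":[[0,0,0]]}'
python3 -m crank '{"jaw":[1,1,1,1,1,1,1,1,1,1,1,1],"linear":[[0,0,1],[0,0,2],[0,0,2],[0,0,2],[0,0,2],[0,0,2],[0,0,2],[0,0,2],[0,0,2],[0,0,2],[0,0,1],[0,0,0]],"dr":[[0,0,0],[0,0,0],[0,0,0],[0,0,0],[0,0,0],[0,0,0],[0,0,0],[0,0,0],[0,0,0],[0,0,0],[0,0,0],[0,0,0]]}'
for i in 1 2 3; do python3 -m crank '{"jaw":[1],"linear":[[0,0,0]],"dr":[[0,0,0]]}' | grep force; done
python3 - <<'E'
from h import *
go([.6219,.0118,.322],1.24)
save('scene','p3.png',(270,60,430,200),4)
E
```

```text
clock: 12.55
eef_pos: [0.6223, 0.0118, 0.3264]
eef_rot: [0.165, 0.986, 0.0, 0.0]
wrist_force: [-0.2, 0.6, -4.5]
opening: 0.109
finger_force: 58.7
clock: 12.68
eef_pos: [0.6222, 0.0118, 0.3265]
eef_rot: [0.165, 0.986, -0.0, 0.0]
wrist_force: [0.4, 0.2, -4.2]
opening: 0.11
finger_force: 58.7
clock: 14.18
eef_pos: [0.6222, 0.0118, 0.3063]
eef_rot: [0.165, 0.986, 0.0, 0.0]
wrist_force: [0.6, 0.5, -2.5]
opening: 0.107
finger_force: 58.8
wrist_force: [1.0, 0.0, -3.5]
finger_force: 58.8
wrist_force: [-0.2, -1.1, -2.9]
finger_force: 58.8
wrist_force: [0.7, 0.2, -2.6]
finger_force: 58.8
t 14.55 pos [0.6222 0.0118 0.3063] tooly 1.2399 z [ 0.0001 -0.     -1.    ] F [ 0.6664  0.2362 -2.5636] open 0.10679405598023184 ff 58.79604756832123
shift mm [  0.2948  -0.1264 -15.6529] drz -5.931153515748022e-05
```

View pics/p3.png

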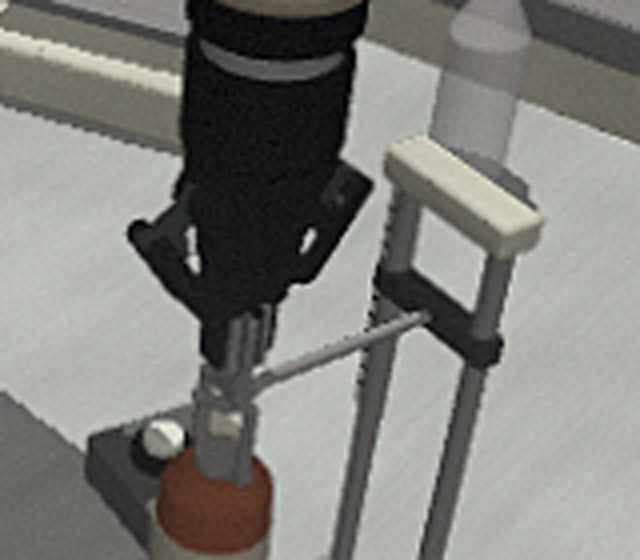

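The hook has dipped about 16 mm with the eye bar on it (the cross bar's root moved from crop (432,290) to (425,318)), and about 2.9 N is still on the wrist. Continue lowering.

```bash
python3 -m crank '{"jaw":[1,1,1,1,1,1,1,1,1,1,1,1],"linear":[[0,0,1],[0,0,2],[0,0,2],[0,0,2],[0,0,2],[0,0,2],[0,0,2],[0,0,2],[0,0,2],[0,0,2],[0,0,1],[0,0,0]],"dr":[[0,0,0],[0,0,0],[0,0,0],[0,0,0],[0,0,0],[0,0,0],[0,0,0],[0,0,0],[0,0,0],[0,0,0],[0,0,0],[0,0,0]]}'
for i in 1 2 3 4 5 6 7 8 9 10; do python3 -m crank '{"jaw":[1],"linear":[[0,0,0]],"dr":[[0,0,0]]}' | grep wrist; done
```

```text
clock: 16.1
eef_pos: [0.6222, 0.0119, 0.2863]
eef_rot: [0.165, 0.986, -0.0, 0.0]
wrist_force: [0.4, 0.4, 0.1]
opening: 0.107
finger_force: 59.1
wrist_force: [0.1, -0.2, -0.1]
wrist_force: [0.7, 0.2, -0.5]
wrist_force: [0.2, -0.1, -2.0]
wrist_force: [0.6, 0.4, -0.5]
wrist_force: [0.8, -0.1, -1.1]
wrist_force: [1.1, -0.3, -0.5]
wrist_force: [0.3, 0.2, -0.3]
wrist_force: [0.6, 0.2, -0.8]
wrist_force: [0.6, -0.1, -0.4]
wrist_force: [0.2, 0.2, 0.2]
```

```bash
python3 -m crank '{"jaw":[1,1,1,1,1,1,1,1],"linear":[[0,0,1],[0,0,2],[0,0,1],[0,0,0],[0,0,0],[0,0,0],[0,0,0],[0,0,0]],"dr":[[0,0,0],[0,0,0],[0,0,0],[0,0,0],[0,0,0],[0,0,0],[0,0,0],[0,0,0]]}' 20
for i in 1 2 3 4 5 6; do python3 -m crank '{"jaw":[1],"linear":[[0,0,0]],"dr":[[0,0,0]]}' | grep wrist; done
```

```text
clock: 18.35
eef_pos: [0.6222, 0.0118, 0.2823]
eef_rot: [0.165, 0.986, -0.0, 0.0]
wrist_force: [0.4, 1.3, -0.5]
opening: 0.102
finger_force: 59.2
wrist_force: [0.8, 0.9, 1.0]
wrist_force: [0.4, 1.0, 0.2]
wrist_force: [0.8, 0.0, -0.8]
wrist_force: [0.3, 0.1, 0.1]
wrist_force: [0.4, 0.2, -0.5]
wrist_force: [0.5, -0.2, -0.5]
```

```bash
python3 -m crank '{"jaw":[0.75,0.7,0.65,0.6,0.55,0.5,0.45,0.4,0.35,0.3,0.3,0.3],"linear":[[0,0,0],[0,0,0],[0,0,0],[0,0,0],[0,0,0],[0,0,0],[0,0,0],[0,0,0],[0,0,0],[0,0,0],[0,0,0],[0,0,0]],"dr":[[0,0,0],[0,0,0],[0,0,0],[0,0,0],[0,0,0],[0,0,0],[0,0,0],[0,0,0],[0,0,0],[0,0,0],[0,0,0],[0,0,0]]}'
python3 - <<'E'
from h import *
go([.6219,.0118,.322],1.24)
save('scene','p4.png',(270,60,430,200),4)
E
```

```text
clock: 20.6
eef_pos: [0.6222, 0.0118, 0.2823]
eef_rot: [0.165, 0.986, 0.0, 0.0]
wrist_force: [-0.9, 0.0, 0.8]
opening: 0.353
finger_force: 0.0
t 20.6 pos [0.6222 0.0118 0.2823] tooly 1.2399 z [ 0.0001  0.     -1.    ] F [-0.8683  0.0173  0.8179] open 0.35272787332581895 ff 0.0
shift mm [  0.2658  -0.1261 -39.6529] drz -5.1728925689165095e-05
```

View pics/p4.png

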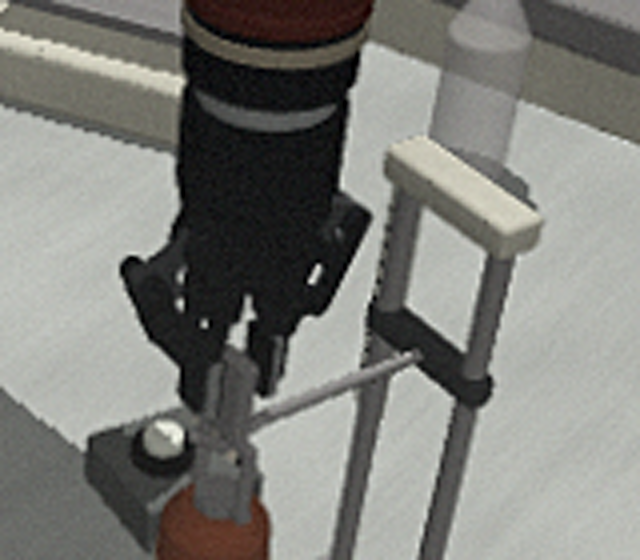

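Released: the fingers stand either side of the tab (crop (232,380)) and the hook is dipped with the salami upright. Withdraw straight up, then go above the key with the jaws shut.

```bash
python3 -m crank '{"jaw":[0.3,0.3,0.3,0.3,0.3,0.3,0.3,0.3,0.3,0.3,0.3,0.3],"linear":[[0,0,-4],[0,0,-6],[0,0,-8],[0,0,-8],[0,0,-10],[0,0,-12],[0,0,-12],[0,0,-12],[0,0,-12],[0,0,-12],[0,0,-10],[0,0,-4]],"dr":[[0,0,0],[0,0,0],[0,0,0],[0,0,0],[0,0,0],[0,0,0],[0,0,0],[0,0,0],[0,0,0],[0,0,0],[0,0,0],[0,0,0]]}'
python3 - <<'E'
from h import *
go([.482,.166,.14],None)
save('scene','p5.png',(270,60,430,200),4)
i=cv2.imread('pics/raw_p5.png')
# key: bright round blob
for n in('scene','top'):
    im=cv2.imread('pics/raw_p5.png') if n=='scene' else cv2.imread('pics/raw_t0.png')
    p=proj(n,[[.482,.166,.059]])[0].astype(int); w=im[p[1]-12:p[1]+13,p[0]-12:p[0]+13].min(2)
    N,l,s,c=cv2.connectedComponentsWithStats((w>165).astype('uint8')); print(n,[(list(s[k]),c[k]+p-12) for k in range(1,N)])
E
```

```text
clock: 22.15
eef_pos: [0.6224, 0.0118, 0.393]
eef_rot: [0.165, 0.986, 0.0, 0.0]
wrist_force: [0.1, 0.6, -0.2]
opening: 0.352
finger_force: 0.0
t 22.15 pos [0.6224 0.0118 0.393 ] tooly 1.24 z [ 0.0007 -0.0001 -1.    ] F [ 0.1474  0.586  -0.1592] open 0.3519931268105584 ff 0.0
shift mm [183.0053 100.1954 252.9029] drz None
scene [([np.int32(0), np.int32(0), np.int32(23), np.int32(9), np.int32(137)], array([305.7591, 159.8321])), ([np.int32(12), np.int32(9), np.int32(7), np.int32(5), np.int32(19)], array([312.5263, 167.5789]))]
top []
```

View pics/p5.png

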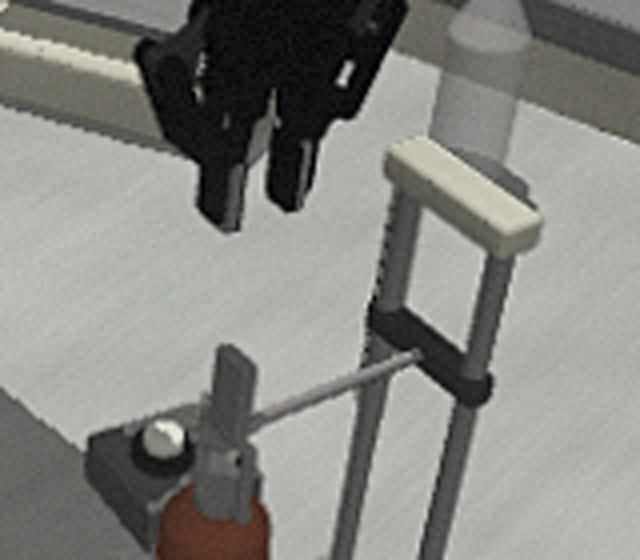

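The salami hangs free, and the cross bar has stayed at crop (420,355). The key is at crop (163,438), raw (310.8,169.5), which agrees with the measured point.

```bash
python3 -m crank '{"jaw":[0.3,0.3,1,1,1,1,1,1,1,1,1,1],"linear":[[9,5,0],[18.3,10,0],[18.3,10,0],[18.3,10,0],[18.3,10,0],[18.3,10,0],[18.3,10,0],[18.3,10,0],[18.3,10,0],[18.3,10,0],[9.3,5.2,0],[0,0,0]],"dr":[[0,0,0],[0,0,0],[0,0,0],[0,0,0],[0,0,0],[0,0,0],[0,0,0],[0,0,0],[0,0,0],[0,0,0],[0,0,0],[0,0,0]]}' 20
python3 -m crank '{"jaw":[1,1,1,1,1,1,1,1,1,1,1,1],"linear":[[0,0,15],[0,0,25],[0,0,30],[0,0,30],[0,0,30],[0,0,30],[0,0,30],[0,0,30],[0,0,30],[0,0,20],[0,0,10],[0,0,0]],"dr":[[0,0,0],[0,0,0],[0,0,0],[0,0,0],[0,0,0],[0,0,0],[0,0,0],[0,0,0],[0,0,0],[0,0,0],[0,0,0],[0,0,0]]}'
python3 - <<'E'
from h import *
go([.482,.166,.084],None)
s=grab_frame('scene')[130:230,250:350,::-1];t=grab_frame('top')[175:275,100:200,::-1]
cv2.imwrite('pics/k1.png',cv2.resize(np.hstack([s,t]),None,fx=4,fy=4,interpolation=cv2.INTER_CUBIC))
E
```

```text
clock: 23.7
eef_pos: [0.4813, 0.1666, 0.3924]
eef_rot: [0.164, 0.986, -0.0, 0.0]
wrist_force: [-0.3, -0.4, 0.7]
opening: -0.0
finger_force: 0.0
clock: 25.2
eef_pos: [0.4817, 0.1657, 0.112]
eef_rot: [0.165, 0.986, -0.0, -0.0]
wrist_force: [0.9, 0.5, 0.1]
opening: 0.0
finger_force: 0.0
t 25.2 pos [0.4817 0.1657 0.112 ] tooly 1.2396 z [-0.0008 -0.0003 -1.    ] F [0.9357 0.5187 0.1314] open 0.0002449953289016873 ff 0.0
shift mm [-0.2507  0.3648 27.9658] drz None
```

View pics/k1.png

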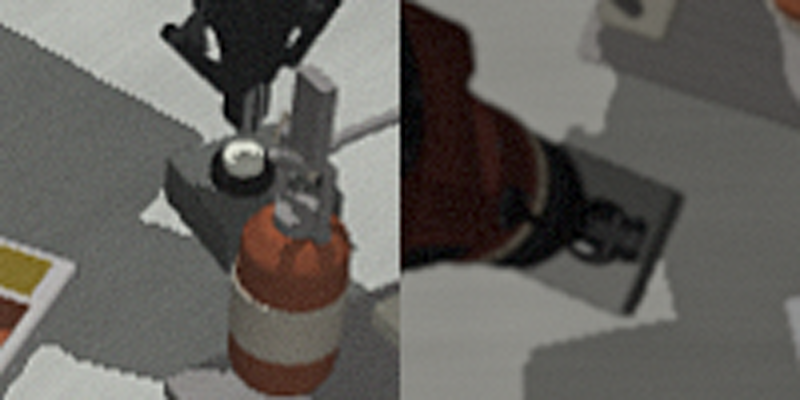

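The shut fingertips are right above the white key (crop (245,125) over (242,158)). Press.

```bash
python3 -m crank '{"jaw":[1,1,1,1,1,1,1],"linear":[[0,0,8],[0,0,8],[0,0,6],[0,0,3],[0,0,3],[0,0,2],[0,0,1]],"dr":[[0,0,0],[0,0,0],[0,0,0],[0,0,0],[0,0,0],[0,0,0],[0,0,0]]}'
for i in 1 2 3; do python3 -m crank '{"jaw":[1,1],"linear":[[0,0,1],[0,0,0]],"dr":[[0,0,0],[0,0,0]]}' | grep -E 'wrist|eef_pos'; done
```

```text
clock: 26.18
eef_pos: [0.4814, 0.166, 0.0813]
eef_rot: [0.165, 0.986, -0.0, -0.0]
wrist_force: [-3.3, -0.2, 3.7]
opening: -0.001
finger_force: 1.9
eef_pos: [0.4815, 0.166, 0.0809]
wrist_force: [-5.1, -1.1, 11.2]
eef_pos: [0.4815, 0.166, 0.0807]
wrist_force: [-8.2, -1.4, 22.5]
eef_pos: [0.4815, 0.166, 0.0804]
wrist_force: [-11.7, -3.7, 34.8]
```

```bash
python3 -m crank '{"jaw":[1,1,1,1,1],"linear":[[0,0,-3],[0,0,-3],[0,0,-5],[0,0,0],[0,0,0]],"dr":[[0,0,0],[0,0,0],[0,0,0],[0,0,0],[0,0,0]]}'
for i in 1 2 3 4 5 6 7 8; do python3 -m crank '{"jaw":[1,1],"linear":[[0,0,1],[0,0,0]],"dr":[[0,0,0],[0,0,0]]}' | grep -E 'wrist|eef_pos'; done
```

```text
clock: 27.55
eef_pos: [0.4818, 0.166, 0.0892]
eef_rot: [0.165, 0.986, 0.0, 0.0]
wrist_force: [-0.3, 0.6, -0.3]
opening: -0.003
finger_force: 0.0
eef_pos: [0.4815, 0.166, 0.088]
wrist_force: [0.6, 0.0, -0.2]
eef_pos: [0.4816, 0.166, 0.0872]
wrist_force: [-1.2, -0.1, 0.2]
eef_pos: [0.4817, 0.166, 0.0863]
wrist_force: [-0.3, -0.2, 1.4]
eef_pos: [0.4817, 0.1661, 0.0853]
wrist_force: [0.1, -0.8, 1.9]
eef_pos: [0.4817, 0.166, 0.0843]
wrist_force: [-0.5, 0.1, 1.9]
eef_pos: [0.4816, 0.1661, 0.0833]
wrist_force: [-0.4, 0.1, 2.6]
eef_pos: [0.4817, 0.1661, 0.0823]
wrist_force: [0.4, 0.0, 3.4]
eef_pos: [0.4817, 0.166, 0.0813]
wrist_force: [-0.4, -0.9, 5.2]
```

The force rises like a spring over 6 mm (0.087 to 0.081 m) up to about 4 N, so the key went fully down both times. Retract and make a last check.

```bash
python3 -m crank '{"jaw":[1,1,1,1,1,1,1,1,1,1,1,1],"linear":[[0,0,-5],[0,0,-10],[0,0,-15],[0,0,-20],[0,0,-20],[0,0,-20],[0,0,-20],[0,0,-15],[0,0,-5],[0,0,0],[0,0,0],[0,0,0]],"dr":[[0,0,0],[0,0,0],[0,0,0],[0,0,0],[0,0,0],[0,0,0],[0,0,0],[0,0,0],[0,0,0],[0,0,0],[0,0,0],[0,0,0]]}'
python3 - <<'E'
from h import *
save('scene','f.png',None,1.5)
E
```

```text
clock: 31.05
eef_pos: [0.4813, 0.166, 0.2107]
eef_rot: [0.165, 0.986, -0.0, -0.0]
wrist_force: [1.0, -0.8, -0.2]
opening: 0.0
finger_force: 0.0
```

View pics/f.png

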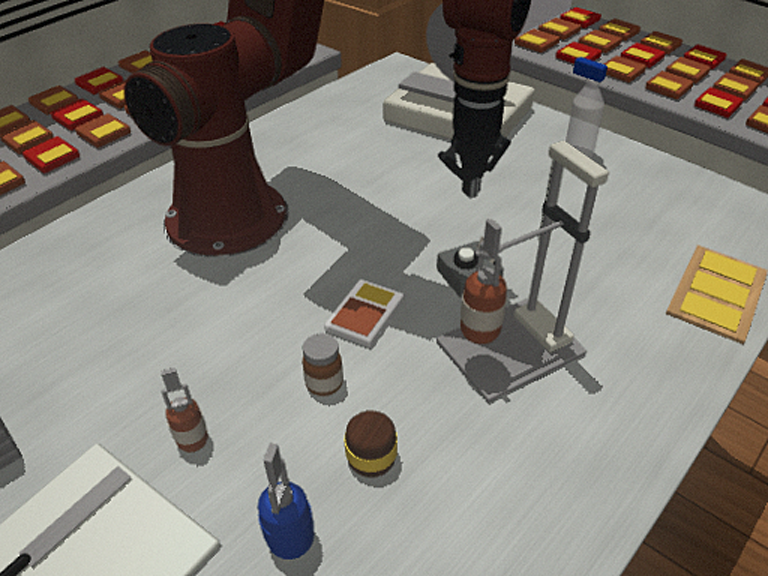

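The salami hangs upright on the hook at (485,305), the key is up at (466,257), the jar, chub and pack are where they were, and the robot is clear. Handing in.

```bash
python3 -c "
from workcell import sign_off; print(sign_off())"
```

```text
the job is handed in; nothing more can be done
None
```

I handed the job in at about 31 s, with no verdict shown: the salami hangs still and upright on the hook, the key was pressed fully twice (the first to about 35 N at the wrist) and is up again, and the jar, chub and pack look unmoved.

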